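# Scan a sample bottle's three codes and hold it down on the vortex mixer

## Task

Take the white-capped amber bottle from the tray and, holding it upright about 3 cm in front of the code reader's window, show the window its green, then its yellow, then its blue code squarely, pausing a full second at each. Then stand the bottle in the round cup of the vortex mixer and push it straight down so that the sprung cup sinks about 6 mm, half of its travel. Finish like that, with the bottle still gripped and kept pressed at 6 mm; leave the other bottles and bench things undisturbed.

Things in the scene. Friction and masses are not known exactly. Their poses are not given: they have to be found in the camera images.
- sample: amber glass bottle with a white cap, upright, about 160 g. Body 48 mm diameter up to 60 mm height, neck to 68 mm, round cap 38 mm diameter from 68 to 95 mm (grip it here from above, at any yaw). Origin: centre of the underside, z up; +x towards its yellow code, +y green, -y blue. Each code is a 20 x 24 mm patch on the glass, repeated as a 9 mm dot on that side of the cap top
- yellow_code (a point): centre of the yellow patch, on the sample's +x side, 25 mm from its axis and 33 mm above its underside
- green_code (a point): centre of the green patch, on the sample's +y side, 25 mm from its axis and 33 mm above its underside
- blue_code (a point): centre of the blue patch, on the sample's -y side, 25 mm from its axis and 33 mm above its underside
- tray: flat white tray, 120 (x) x 280 (y) mm, floor 6 mm thick, rim 14 mm high; three bottles stand on it about 100 mm apart in a row along its y, in any order. Fixed. Origin under its centre
- reader: white code reader, 88 (x) x 110 (y) mm and 142 mm tall on a 120 x 130 mm grey foot. Fixed. Origin under the housing's centre; the window is in its -x side, which looks diagonally away from the robot and to its left (between +x and +y); a green lamp on its blue-panelled top lies at the window edge
- reader_window (a point): centre of the reader's red window (50 x 34 mm in a black frame), 47 mm from the reader's axis on its -x side and 95 mm above the table; the window looks along the reader's -x
- mixer: vortex mixer: white box with blue top, 150 (x) x 125 (y) mm, 95 mm tall, with a dark round rubber cup on top. Fixed. Origin under its centre; the cup's axis goes through it
- cup_floor (a point): centre of the floor of the mixer's cup, a round recess 58 mm across inside and 7 mm deep, 68 mm across outside; it is 132 mm above the table when the cup is not pressed and sinks with the cup
- mixer_cup (a joint): how far the cup is pressed down, in m: 0 at rest, 0.012 at its lower stop. Spring: about 3 N starts it moving (the bottle's weight alone does not), then 0.8 N more per mm, so about 8 N at 6 mm
- black_bottle: another amber bottle of exactly the same size as the sample, with a black cap and a plain paper label; leave it
- red_bottle: another amber bottle of the same size, with a red cap and a plain paper label; leave it
- beaker: clear plastic beaker, 68 mm across, 85 mm tall, origin under its centre; bystander
- tip_box: open blue pipette tip box 80 x 120 x 50 mm, origin under its centre; bystander
- wash_bottle: white plastic bottle with a blue cap, 56 mm across, 130 mm tall, origin under its centre; bystander
- timer: flat yellow timer 60 x 70 x 20 mm, origin under its centre; bystander
Mind the look-alikes: they are no part of the job. What is shaped like the mixer but pink or purple is not meant.

How it is judged (in metres and radians):
On the way, in this order (a step that is already met when the one before it is completed fails the run):
1. the green code of the upright held bottle faces the reader window (within 50 mm and 0.3 rad) for half a second (distance between green_code and reader_window below 0.05 m and angle between the y axis of sample and the x axis of reader, either way round below 0.3 rad and contact force between the fingers and sample above 1 N and angle between sample's own z axis and vertical below 0.2 rad), for 0.5 s.
2. the yellow code of the upright held bottle faces the reader window (within 50 mm and 0.3 rad) for half a second (distance between yellow_code and reader_window below 0.05 m and angle between the x axis of sample and the x axis of reader, either way round below 0.3 rad and contact force between the fingers and sample above 1 N and angle between sample's own z axis and vertical below 0.2 rad), for 0.5 s.
3. the blue code of the upright held bottle faces the reader window (within 50 mm and 0.3 rad) for half a second (distance between blue_code and reader_window below 0.05 m and angle between the y axis of sample and the x axis of reader, either way round below 0.3 rad and contact force between the fingers and sample above 1 N and angle between sample's own z axis and vertical below 0.2 rad), for 0.5 s.
At the end, for the whole second after the job is handed in: the sample stands upright (within 0.12 rad) on the floor of the mixer's cup, still gripped by the fingers (not merely pushed from on top), at rest, and keeps the cup pressed down between 4 and 8.5 mm (value of joint mixer_cup between 0.004 and 0.0085 m and horizontal distance between sample and cup_floor below 0.007 m and z of sample in the frame of cup_floor between -0.004 and 0.004 m and angle between sample's own z axis and vertical below 0.12 rad and contact force between sample and mixer above 4 N and contact force between the fingers and sample above 3 N and z of the grasp point in the frame of sample below 0.11 m and linear speed of sample below 0.02 m/s); the arm keeps its last pose, push and grip.
It fails at once if a bystander or another bottle is moved more than 25 mm or tipped over (distance of any of black_bottle, red_bottle, beaker, tip_box, wash_bottle, timer from where it was at the start of the episode above 0.025 m or angle between any of black_bottle, red_bottle, beaker, tip_box, wash_bottle, timer's own z axis and vertical above 0.5 rad).
It also fails if it takes over 58 s, if anything falls off the work surface, if the arm or the gripper's body presses on something with over 40 N, if the wrist force passes 120 N, or if a joint passes its speed limit or range.

## Robot

A 6-joint arm with a two-finger parallel gripper is mounted at the origin on the work surface. World frame = base frame: x ahead of the robot, y to its left, z up, the work surface at z = 0. Lengths are in mm, angles in degrees, forces in N, time in s.
With the tool pointing down it reaches from about 300 to 850 mm from the base axis. Payload 4.2 kg.
Tool frame: the origin (TCP) lies midway between the tips of the shut fingers; the grasp point (between the pads) lies 19 mm behind it; z points along the fingers, y is the line along which they close (so a half turn about z gives the same grasp; the last joint's range is limited). The gripper opens to 91 mm and grips with 3 to 60 N. Pads are 32 mm wide; open, the fingers measure 118 mm over their backs; the gripper's body (76 mm by 178 mm) begins 60 mm behind the grasp point.
Start: joints at [-76.49, 18.312, 89.639, -0, 72.044, -1.146], TCP at [145.489, -556.309, 178.076] pointing down, gripper open.
Joint ranges: [-177.97, 177.97], [-48.28, 115.42], [12.27, 149.76], [-77.06, 257.06], [2.81, 150.46], [-146.56, 146.56]. Speed limits (degrees/s): [147.25, 147.25, 180, 180, 180, 180].

## Interface

Orientations are given as [roll, pitch, yaw] about the fixed x, y, z axes, in that order (R = Rz(yaw) Ry(pitch) Rx(roll)).
In Python, from workcell import state, grab_frame, camera_model, workorder gives the robot as it stands.
- The arm moves only by the tool carry_out, never from a script. Its argument "commands" is a list of rows, each a list of 7 numbers: the turn, a rotation vector about the tool's x, y, z in degrees, then the shift along the tool's x, y, z in mm, then the opening, from -1 (shut) to 1 (fully open). In form: [[ax, ay, az, dx, dy, dz, hand], ...]. A call has 1 to 20 rows; each row is the pose to reach, as a shift and turn from the pose commanded when the call began, along the tool's axes at that moment; what a row does not reach only later rows make up. A row lasts 1/10 s, in which the tool goes at most 50 mm and 8.59 degrees, less where a joint would pass 70% of its speed; a pose out of reach is approached as far as the arm can. A call with a gripper value outside its range is refused whole. The fingers move at their own pace and stop on an object; "force" is the grip in N (left out, the last holds). Time passes only in rows, so rows that repeat a pose let the fingers close. It gives the time, the measured TCP pose, the force, the opening and the grip force at its end, in the units of the state.
- state(): the state, without advancing time (a new reading comes with each control period).
- grab_frame(name): name is "scene" or "top"; returns the picture (480x640x3 uint8, red, green, blue); there is no depth.
- camera_model(name): a dict with "fx", "fy", "cx", "cy" (pixels), "origin" and "rotation" of the camera in the world. Camera axes: x right, y up, looking along -z (the intrinsics and any distortion apply to the point x, -y, -z); pixel columns grow to the right and rows downward; lengths in mm; the calibration is good to about 2 mm. A picture is of the moment at which its call begins. camera_model takes no time and is no camera call.
- workorder.job_done(): hands the job in; it is judged then, once.
The state is a dict: "time_s": time; "qpos": joint angles; "qvel": joint speeds; "effort": joint torques, N m; "ee_pos": TCP position; "ee_rot": TCP orientation; "force": force on the tool from outside, world axes, zero at the start; "torque": the same for the moment, N m; "gripper_width": finger opening in mm; "gripper_force": force on a finger pad.
Only numpy, scipy, OpenCV 4.12 (cv2) and the standard library are available. Lean on these libraries where they do the work, as an engineer would, in place of code of your own. Each camera call takes 0.05 s, during which the arm holds its last target. There are 200 camera calls.

## Working session

There is one attempt and no reset: what is moved stays moved. The work goes in short steps, Python scripts to look and compute and a tool call to move; the robot and the scene stay as the last step left them, time stands still between calls to the robot, and variables do not carry over. Pictures are saved under pics/ and viewed, at most 10 in all, crops included, and the job is handed in when it is done.

Besides the shell and the picture viewer there is one more tool, called in YAML: its name, and indented under it one key for each argument. carry_out: Moves the arm, as the interface text tells. Its arguments: {"type":"object","properties":{"commands":{"type":"array"},"force":{"type":"number"}},"required":["commands"]}

```bash
mkdir -p pics
python3 - <<'E'
from workcell import state, grab_frame, camera_model
import cv2, numpy as np
for n in("scene","top"):
    f=grab_frame(n); cv2.imwrite(f"pics/{n}0.png",f[:,:,::-1]); m=camera_model(n); print(n,m)
s=state();print(s)
E
```

```text
scene {'fx': 572.3570818249798, 'fy': 572.3570818249798, 'cx': 325.8832388362998, 'cy': 241.26500447235767, 'origin': array([ 932.89717326,  906.49425428, 1225.68751636]), 'rotation': array([ 41.71941529,  -0.19522521, 153.19288047])}
top {'fx': 538.1618837926619, 'fy': 538.1618837926619, 'cx': 319.57299742314274, 'cy': 239.34920565050714, 'origin': array([ 295.71647874,   15.39796323, 1527.54040863]), 'rotation': array([  6.26061168,   0.6336043 , -90.87393516])}
{'time_s': 0.1, 'qpos': array([-7.64909639e+01,  1.83461312e+01,  8.96978526e+01, -1.63934626e-03,
        7.20419781e+01, -1.14673637e+00]), 'qvel': array([-0.03925716, -0.05968216, -0.10782198, -0.00197819, -0.03048824,
        0.10142058]), 'effort': array([ 8.89881940e-04, -4.13332593e+01, -2.32508558e+01,  7.30008865e-02,
        4.21965925e-02, -4.46202580e-05]), 'ee_pos': array([ 145.35144933, -555.82556831,  177.3334867 ]), 'ee_rot': array([-1.79914024e+02, -1.61943465e-04,  1.46562789e+01]), 'force': array([-0.3163865 ,  0.27491034,  0.05948927]), 'torque': array([-0.02601711,  0.00094937,  0.03593772]), 'gripper_force': 0.0, 'gripper_width': 91.31498801817825}
```

View pics/scene0.png

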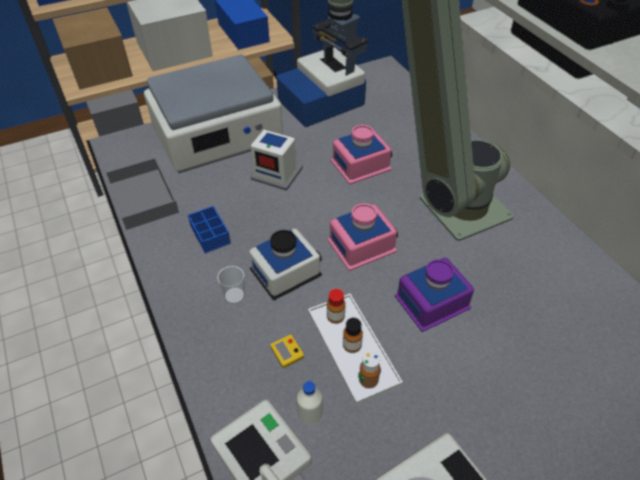

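View pics/top0.png

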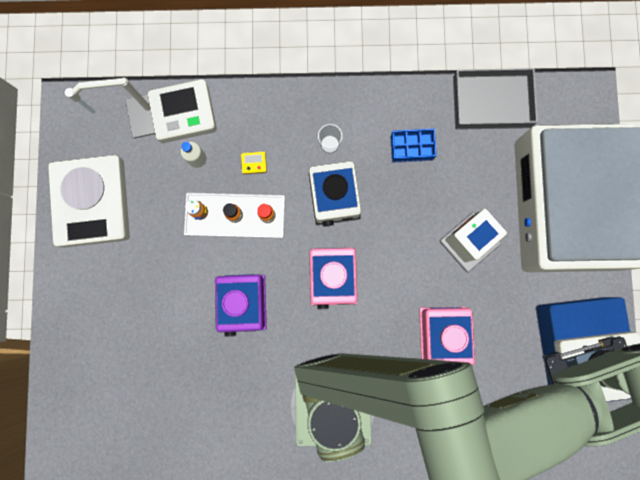

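The scene view shows the white-capped sample at (370,370), the real mixer (white with a black cup) at (284,245) and the reader at (275,158). In the top view they are at (195,210), (335,187) and (477,237).

```bash
cat > h.py <<'E'
import cv2, numpy as np
from scipy.spatial.transform import Rotation as R
from workcell import state, grab_frame, camera_model
def ray(n,uv):
    m=camera_model(n); u,v=uv
    d=R.from_euler('xyz',m['rotation'],degrees=True).apply([(u-m['cx'])/m['fx'],-(v-m['cy'])/m['fy'],-1])
    return m['origin'],d
def plane(n,uv,z):
    o,d=ray(n,uv); return o+d*(z-o[2])/d[2]
def proj(n,p):
    m=camera_model(n); q=R.from_euler('xyz',m['rotation'],degrees=True).inv().apply(np.array(p,float)-m['origin'])
    return np.array([m['cx']-m['fx']*q[0]/q[2], m['cy']+m['fy']*q[1]/q[2]])
def blobs(n,img,lo,hi,box,z,amin=3):
    x0,y0,x1,y1=box; c=img[y0:y1,x0:x1]
    m=cv2.inRange(cv2.cvtColor(c,cv2.COLOR_RGB2HSV),lo,hi)
    k,_,st,ce=cv2.connectedComponentsWithStats(m)
    return [(st[i,4],ce[i]+[x0,y0],plane(n,ce[i]+[x0,y0],z).round(1)) for i in range(1,k) if st[i,4]>=amin]
E
python3 - <<'E'
from h import *
t=grab_frame("top");s=grab_frame("scene")
def crop(i,x,y,r): return cv2.resize(i[y-r:y+r,x-r:x+r],(390,290) if 0 else (300,300),interpolation=cv2.INTER_NEAREST)
a=np.vstack([np.hstack([crop(t,195,210,15),crop(t,477,237,37)]),np.hstack([crop(s,370,367,25),crop(s,275,158,35)])])
cv2.imwrite("pics/m.png",a[:,:,::-1])
H=lambda *a:a
box=(184,195,212,222)
def show(l,b):
    print(l)
    for x in b: print(x)
hs=dict(blue=((95,80,60),(130,255,255)),green=((45,60,40),(88,255,255)),yellow=((20,80,120),(35,255,255)))
for k,(lo,hi) in hs.items():
    show("top "+k,blobs("top",t,lo,hi,box,101)); show("scene "+k,blobs("scene",s,lo,hi,(350,345,395,392),101))
dark=((0,0,0),(180,255,60))
show("blackcap",blobs("top",t,*dark,(215,195,248,228),101)); show("blackcap s",blobs("scene",s,*dark,(335,312,368,345),101))
show("cup",blobs("top",t,*dark,(312,166,358,210),139,100));show("cup s",blobs("scene",s,*dark,(262,225,305,262),139,100))
show("rd blue top",blobs("top",t,*hs['blue'],(440,205,510,272),142,10));show("rd blue sc",blobs("scene",s,*hs['blue'],(250,128,300,160),142,10))
show("lamp",blobs("top",t,*hs['green'],(440,205,510,272),142,1))
show("red win",blobs("scene",s,(0,100,60),(8,255,255),(250,140,295,180),95,10)+blobs("scene",s,(172,100,60),(180,255,255),(250,140,295,180),95,10))
c=t[205:272,440:510];m=cv2.inRange(cv2.cvtColor(c,cv2.COLOR_RGB2HSV),*hs['blue'])
r=cv2.minAreaRect(cv2.findNonZero(m)); pts=[plane("top",p+[440,205],142)[:2].round(1) for p in cv2.boxPoints(r)];print(pts)
print(proj("scene",[0,0,0]),proj("top",[145,-556,178]))
E
```

```text
top blue
(np.int32(5), array([192.4, 210.8]), array([535.3, 369.6, 101. ]))
(np.int32(12), array([198.16666667, 217.66666667]), array([516.4, 353.9, 101. ]))
scene blue
(np.int32(7), array([375.28571429, 356.        ]), array([533.5, 369.2, 101. ]))
top green
(np.int32(4), array([191.5, 201.5]), array([560.7, 372.3, 101. ]))
scene green
(np.int32(7), array([366.        , 361.28571429]), array([558.6, 371.5, 101. ]))
(np.int32(28), array([360.78571429, 377.57142857]), array([588.4, 401.2, 101. ]))
top yellow
(np.int32(6), array([197. , 205.5]), array([549.5, 357.4, 101. ]))
(np.int32(17), array([204.88235294, 209.05882353]), array([539.5, 336. , 101. ]))
scene yellow
(np.int32(9), array([367.66666667, 354.11111111]), array([546.3, 357.4, 101. ]))
blackcap
(np.int32(41), array([229.41463415, 211.09756098]), array([532.8, 269.9, 101. ]))
blackcap s
(np.int32(200), array([352.895, 326.985]), array([541.5, 279.5, 101. ]))
cup
(np.int32(470), array([334.77234043, 186.55957447]), array([586.9, -13.6, 139. ]))
cup s
(np.int32(462), array([282.86796537, 241.11904762]), array([590.2,  -6.1, 139. ]))
rd blue top
(np.int32(482), array([482.2033195 , 234.91908714]), array([ 452.5, -392. ,  142. ]))
rd blue sc
(np.int32(212), array([273.12735849, 139.65566038]), array([ 451. , -391.4,  142. ]))
lamp
(np.int32(14), array([473.71428571, 225.5       ]), array([ 477.4, -371.2,  142. ]))
red win
(np.int32(125), array([266.232, 161.44 ]), array([ 490.2, -360.7,   95. ]))
[array([ 449.7, -351. ]), array([ 493. , -403.5]), array([ 455.7, -433.1]), array([ 412.7, -380.7])]
[464.36993109 207.83256827] [559.58008004 356.63894883]
```

View pics/m.png

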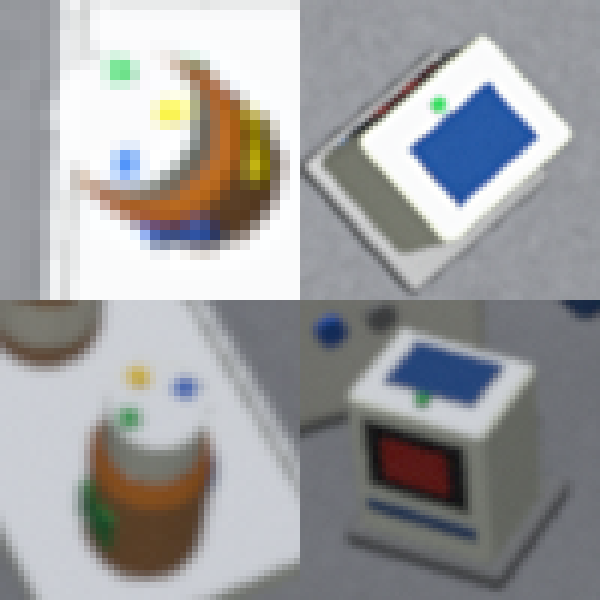

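The crops show green at the bottle's far side, yellow towards world -y and blue nearest the robot. The reader's window, with the lamp above it, faces about 39° between +x and +y. I take these from the measurements:

| Item | Position (mm) | Direction |
|---|---|---|
| Sample | (547, 370.5) | bottle yaw about -85° |
| Reader window | (489, -361) | normal about 39° |
| Cup | about (588.5, -10) | not needed |

```bash
cat >> h.py <<'E'
def row(p,yaw,frm=None):
    s=state(); p0,rr=(s['ee_pos'],s['ee_rot']) if frm is None else (np.array(frm[0],float),[180,0,frm[1]])
    A=R.from_euler('xyz',rr,degrees=True); B=R.from_euler('xyz',[180,0,yaw],degrees=True)
    print('row',(A.inv()*B).as_rotvec(degrees=True).round(1),A.inv().apply(np.array(p)-p0).round(1),'from',p0.round(1),np.round(rr,1))
E
python3 - <<'E'
from h import *
row([547,370.5,220],114,([145.5,-556.3,178.1],14.66))
print(plane("scene",(325,95),50),plane("scene",(340,5),250),plane("top",(590,350),200),plane("top",(520,200),180))
print(proj("scene",[145,-556,178]))
# refine cup centre: ellipse of dark disc seen in each view, blue-cup box
for n,b in (("top",(312,166,358,210)),("scene",(262,225,305,262))):
    f=grab_frame(n);x0,y0,x1,y1=b
    m=cv2.inRange(cv2.cvtColor(f[y0:y1,x0:x1],cv2.COLOR_RGB2HSV),(0,0,0),(180,255,60))
    c=max(cv2.findContours(m,0,1)[0],key=cv2.contourArea);e=cv2.fitEllipse(c);print(n,e,cv2.boundingRect(c))
    uv=np.array([[p[0][0]+x0,p[0][1]+y0] for p in c]);q=np.array([plane(n,u,139)[:2] for u in uv]);print(q.min(0),q.max(0))
E
```

```text
row [ -0.    0.  -99.3] [ 623.  -795.   -41.9] from [ 145.5 -556.3  178.1] [180.    0.   14.7]
[ 144.43388163 -652.01326867   50.        ] [ -23.98496452 -866.71192252  250.        ] [ 162.16007106 -620.75856648  200.        ] [ 535.51917685 -480.316338    180.        ]
[338.03962745  76.82333849]
top ((22.789400100708008, 20.579662322998047), (23.112070083618164, 24.01123046875), 7.617121696472168) (11, 9, 24, 25)
[553.7564106  -43.24856053] [617.99002759  17.41561957]
scene ((20.909393310546875, 16.080209732055664), (21.96985626220703, 24.846874237060547), 87.05400085449219) (9, 5, 25, 23)
[557.56363737 -43.76399945] [622.75899317  30.03885767]
```

carry_out:
  commands:
    - [0,0,0,0,0,-30,1]
    - [0,0,0,0,0,-70,1]
    - [0,0,0,0,0,-110,1]
    - [0,0,0,0,0,-130,1]
    - [0,0,0,0,0,-130,1]
  force: 30

```text
time_s: 0.8
ee_pos: [145.9, -557.8, 311.6]
ee_rot: [179.6, 0.0, 14.7]
force: [0.3, 0.7, -0.8]
gripper_width: 91.5
gripper_force: 0.0
```

carry_out:
  commands:
    - [0,0,-3,15,-20,0,1]
    - [0,0,-7,45,-60,0,1]
    - [0,0,-12,75,-100,0,1]
    - [0,0,-17,105,-140,0,1]
    - [0,0,-22,135,-180,0,1]
    - [0,0,-27,165,-220,0,1]
    - [0,0,-32,195,-260,0,1]
    - [0,0,-37,225,-300,0,1]
    - [0,0,-42,255,-340,0,1]
    - [0,0,-47,285,-370,0,1]
    - [0,0,-50,310,-400,0,1]
    - [0,0,-50,310,-400,0,1]
    - [0,0,-50,310,-400,0,1]
    - [0,0,-50,310,-400,0,1]

```text
time_s: 2.2
ee_pos: [343.5, -91.5, 307.2]
ee_rot: [-179.9, 0.1, 64.6]
force: [0.2, 0.5, -0.9]
gripper_width: 91.3
gripper_force: 0.0
```

Run:
```python
from h import *
row([547,370.5,220],114)
t=grab_frame("top");cv2.imwrite("pics/t1.png",t[:,:,::-1])
```

```text
row [ -0.1   0.  -49.4] [504.7 -14.3  86.8] from [343.5 -91.5 307.2] [-1.799e+02  1.000e-01  6.460e+01]
```

carry_out:
  commands:
    - [0,0,-3,20,0,0,1]
    - [0,0,-8,60,-2,0,1]
    - [0,0,-13,100,-3,10,1]
    - [0,0,-18,140,-4,20,1]
    - [0,0,-23,180,-5,30,1]
    - [0,0,-28,220,-6,40,1]
    - [0,0,-33,260,-7,50,1]
    - [0,0,-38,300,-8,60,1]
    - [0,0,-43,340,-9,70,1]
    - [0,0,-46,380,-10,80,1]
    - [0,0,-49.4,420,-12,87,1]
    - [0,0,-49.4,460,-13,87,1]
    - [0,0,-49.4,490,-14,87,1]
    - [0,0,-49.4,504.5,-14.3,87,1]
    - [0,0,-49.4,504.5,-14.3,87,1]
    - [0,0,-49.4,504.5,-14.3,87,1]

```text
time_s: 3.85
ee_pos: [547.8, 369.3, 220.4]
ee_rot: [-179.9, 0.0, 113.9]
force: [-0.3, -0.1, 0.8]
gripper_width: 91.2
gripper_force: 0.0
```

Run:
```python
from h import *
row([547,370.5,71],114)
s=grab_frame("scene");c=cv2.resize(s[280:420,290:440],(643,600))
cv2.imwrite("pics/s1.png",c[:,:,::-1])
t=grab_frame("top")
for n,b in (("top",(312,166,358,210)),("scene",(262,225,305,262))):
    f=grab_frame(n);x0,y0,x1,y1=b
    m=cv2.inRange(cv2.cvtColor(f[y0:y1,x0:x1],cv2.COLOR_RGB2HSV),(0,0,0),(180,255,60))
    k,l,st,ce=cv2.connectedComponentsWithStats(m);i=1+st[1:,4].argmax()
    cc=cv2.findContours((l==i).astype('u1'),0,1)[0][0][:,0]
    q=np.array([plane(n,p+[x0,y0],139)[:2] for p in cc]); 
    print(n,cv2.minEnclosingCircle(q.astype('f4')))
```

```text
row [-0.1  0.  -0.1] [  1.5   0.  149.4] from [547.8 369.3 220.4] [-179.9    0.   113.9]
top ((586.5530395507812, -13.771844863891602), 33.112342834472656)
scene ((589.079833984375, -6.556105136871338), 37.93050765991211)
```

View pics/s1.png

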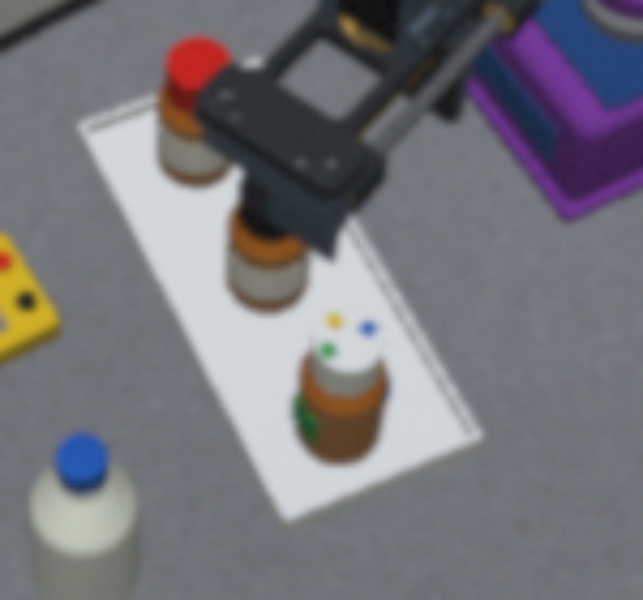

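The scene view shows the open gripper above and between the sample and the camera, aligned across the row. The caps are undisturbed and the sample's dots sit at (350,335) in the crop. I'm going down now.

carry_out:
  commands:
    - [0,0,0,0.5,0,15,1]
    - [0,0,0,1,0,40,1]
    - [0,0,0,1.5,0,65,1]
    - [0,0,0,1.5,0,90,1]
    - [0,0,0,1.5,0,110,1]
    - [0,0,0,1.5,0,130,1]
    - [0,0,0,1.5,0,143,1]
    - [0,0,0,1.5,0,149,1]
    - [0,0,0,1.5,0,149,1]
    - [0,0,0,1.5,0,149,1]
    - [0,0,0,1.5,0,149,-1]
    - [0,0,0,1.5,0,149,-1]
    - [0,0,0,1.5,0,149,-1]
    - [0,0,0,1.5,0,149,-1]
    - [0,0,0,1.5,0,149,-1]
    - [0,0,0,1.5,0,149,-1]
    - [0,0,0,1.5,0,149,-1]
    - [0,0,0,1.5,0,149,-1]
    - [0,0,0,1.5,0,149,-1]
    - [0,0,0,1.5,0,149,-1]
  force: 30

```text
time_s: 6.05
ee_pos: [546.6, 372.6, 72.0]
ee_rot: [-180.0, 0.0, 114.1]
force: [-0.0, 0.5, -0.4]
gripper_width: 14.5
gripper_force: 0.0
```

The fingers have closed to 14.5 mm, which is past the 38 mm cap, so I need to look.

Run:
```python
from h import *
s=grab_frame("scene");t=grab_frame("top")
a=np.hstack([cv2.resize(s[300:420,310:430],(400,400)),cv2.resize(t[180:240,170:230],(400,400))])
cv2.imwrite("pics/s2.png",a[:,:,::-1]); q=state();print(q['gripper_width'],q['gripper_force'])
```

```text
6.12267875256281 0.0
```

View pics/s2.png

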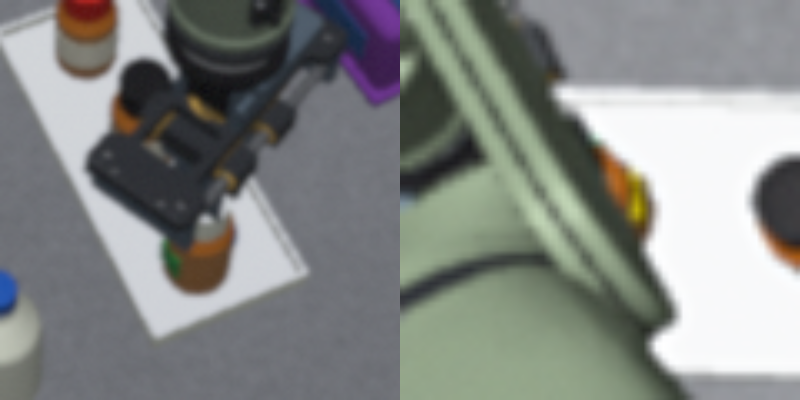

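Run:
```python
from h import *
s=grab_frame("scene")
q=state();p=q['ee_pos'];print(q['gripper_width'],q['gripper_force'],p,q['ee_rot'],q['qpos'])
for z in (72,91,101,151): print(z,proj("scene",[p[0],p[1],z]),proj("top",[p[0],p[1],z]))
a=cv2.resize(s[320:400,340:420],(600,600),interpolation=cv2.INTER_CUBIC);cv2.imwrite("pics/s3.png",a[:,:,::-1])
```

```text
2.3062531985156904 0.0 [546.6290252  372.53631064  71.99351419] [-1.79999884e+02  4.63567466e-03  1.14056255e+02] [ 3.32814909e+01  3.03303068e+01  8.60000026e+01 -5.08468069e-03
  6.36705479e+01  9.22749155e+00]
72 [370.10570056 366.06091288] [193.98180331 208.45506485]
91 [370.62449604 361.79067639] [192.27818547 207.29064868]
101 [370.90218984 359.50496219] [191.36370346 206.66560378]
151 [372.34098816 347.66212766] [186.59637151 203.40715093]
```

View pics/s3.png

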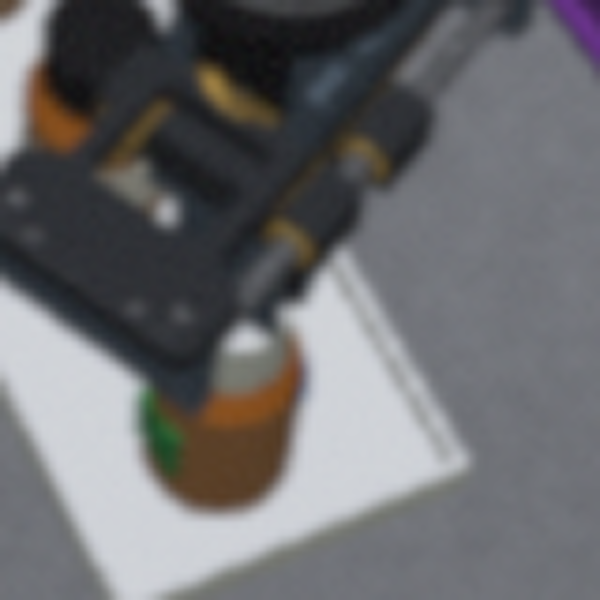

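The crop shows the +x+y finger at (190,370) against the front of the cap, with the cap between the fingers. The width reading doesn't fit that, so I'll wait a moment and try a small lift.

carry_out:
  commands:
    - [0,0,0,0,0,0,-1]
    - [0,0,0,0,0,0,-1]
    - [0,0,0,0,0,0,-1]
    - [0,0,0,0,0,0,-1]
    - [0,0,0,0,0,-10,-1]
    - [0,0,0,0,0,-25,-1]
    - [0,0,0,0,0,-40,-1]
    - [0,0,0,0,0,-40,-1]
    - [0,0,0,0,0,-40,-1]
    - [0,0,0,0,0,-40,-1]

```text
time_s: 7.2
ee_pos: [546.1, 372.2, 111.3]
ee_rot: [-179.9, 0.0, 114.1]
force: [0.6, -0.0, -0.0]
gripper_width: 0.4
gripper_force: 0.0
```

Run:
```python
from h import *
s=grab_frame("scene")
a=cv2.resize(s[320:400,340:420],(600,600),interpolation=cv2.INTER_CUBIC);cv2.imwrite("pics/s4.png",a[:,:,::-1])
q=state();print(q['gripper_width'],q['gripper_force'],q['force'],q['torque'])
```

```text
0.20166939167049297 0.0 [-0.26281481  0.08070065  0.01883047] [ 0.05932787 -0.13669402 -0.03237864]
```

View pics/s4.png

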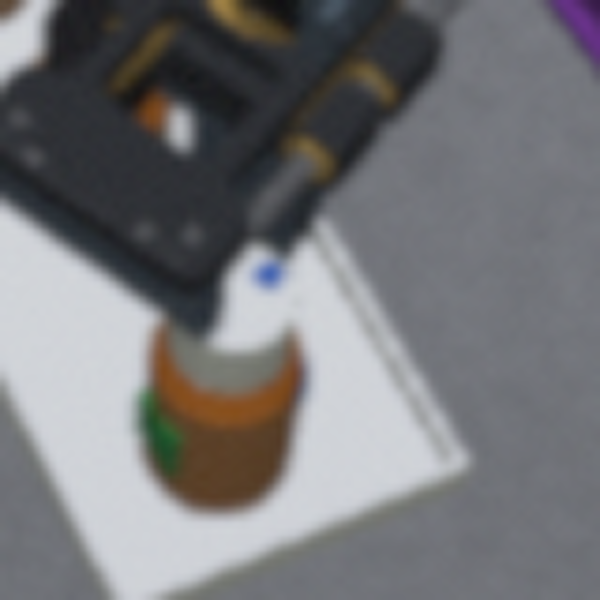

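The bottle did not lift. I'll raise the tool clear, then compare pictures of the gripper commanded shut and commanded open.

carry_out:
  commands:
    - [0,0,0,0,0,-20,-1]
    - [0,0,0,0,0,-50,-1]
    - [0,0,0,0,0,-80,-1]
    - [0,0,0,0,0,-80,-1]
    - [0,0,0,0,0,-80,-1]

```text
time_s: 7.75
ee_pos: [546.6, 372.5, 191.8]
ee_rot: [180.0, 0.0, 114.1]
force: [-0.1, 0.2, 1.0]
gripper_width: 0.4
gripper_force: 0.0
```

Run:
```python
from h import *
np.save("c.npy",grab_frame("scene")); q=state();print(q['gripper_width'],q['ee_pos'])
```

```text
0.4337605116268091 [546.00906314 372.12249338 190.69964284]
```

carry_out:
  commands:
    - [0,0,0,0,0,0,1]
    - [0,0,0,0,0,0,1]
    - [0,0,0,0,0,0,1]
    - [0,0,0,0,0,0,1]
    - [0,0,0,0,0,0,1]
    - [0,0,0,0,0,0,1]
    - [0,0,0,0,0,0,1]
    - [0,0,0,0,0,0,1]
    - [0,0,0,0,0,0,1]
    - [0,0,0,0,0,0,1]
    - [0,0,0,0,0,0,1]
    - [0,0,0,0,0,0,1]

```text
time_s: 9.0
ee_pos: [546.6, 372.6, 192.0]
ee_rot: [180.0, 0.0, 114.1]
force: [-0.9, -0.4, -0.1]
gripper_width: 90.5
gripper_force: 0.0
```

Run:
```python
from h import *
c=np.load("c.npy");o=grab_frame("scene"); q=state();p=q['ee_pos'];print(q['gripper_width'],p)
y=[0.914,0.407,0]
for d in (-45,0,45): print(d,proj("scene",p+d*np.array(y)))
f=lambda i:cv2.resize(i[290:400,330:440],(400,400),interpolation=cv2.INTER_CUBIC)
cv2.imwrite("pics/co.png",np.hstack([f(c),f(o)])[:,:,::-1])
d=cv2.absdiff(c,o).max(2)>40;v,u=np.nonzero(d);print(d.sum(),u.min(),u.max(),v.min(),v.max())
```

```text
90.91556269233574 [546.61508988 372.54366527 192.01152946]
-45 [385.94832416 323.4691348 ]
0 [373.59516092 337.4007322 ]
45 [360.75491611 351.88164835]
565 348 414 288 349
```

View pics/co.png

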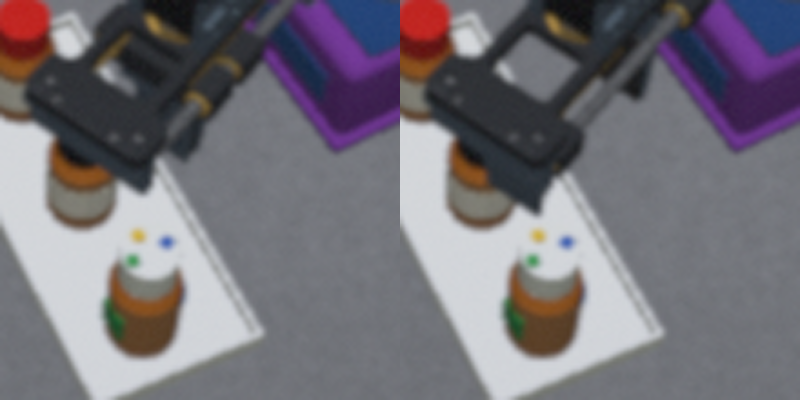

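The fingers do open and close, so the shut fingertips passed either above the cap or beside it. I'll check where the tips show up against the reported TCP.

Run:
```python
from h import *
y=np.array([.914,.407,0]);x=np.array([-.407,.914,0])
def show(l,p,obs,offs):
    print(l,'obs',obs)
    for o in offs:
        print(' ',o,[tuple(proj("scene",p+y*o+16*x+[0,0,dz]).round(1)) for dz in (0,15,30,45)])
# image corners of +finger tip (right lower)
show('s3 shut',np.array([546.6,372.5,72]),(366,374.4),(0,13.5))
show('s4 shut',np.array([546.1,372.2,111.3]),(340+210/7.5,320+335/7.5),(0,13.5))
show('shut192',np.array([546.3,372.3,191.5]),(330+152*.275,290+190*.275),(0,13.5))
show('shut192 -finger',np.array([546.3,372.3,191.5]),(330+185*.275,290+158*.275),(0,-13.5))
show('open192',np.array([546.6,372.5,192]),(330+142*.275,290+212*.275),(45,59))
show('open192 -finger',np.array([546.6,372.5,192]),(330+240*.275,290+97*.275),(-45,-59))
for n,b in(("scene",(350,345,395,392)),("top",(184,195,212,222))):
    f=grab_frame(n)
    for k,(lo,hi) in dict(blue=((95,80,60),(130,255,255)),green=((45,60,40),(88,255,255)),yellow=((20,80,120),(35,255,255))).items(): print(n,k,[(a,c.round(1),p) for a,c,p in blobs(n,f,lo,hi,b,101)])
```

```text
s3 shut obs (366, 374.4)
  0 [(np.float64(375.9), np.float64(370.1)), (np.float64(376.3), np.float64(366.7)), (np.float64(376.8), np.float64(363.3)), (np.float64(377.3), np.float64(359.8))]
  13.5 [(np.float64(372.3), np.float64(374.2)), (np.float64(372.7), np.float64(370.9)), (np.float64(373.2), np.float64(367.5)), (np.float64(373.6), np.float64(364.1))]
s4 shut obs (368.0, 364.6666666666667)
  0 [(np.float64(377.2), np.float64(361.0)), (np.float64(377.7), np.float64(357.5)), (np.float64(378.2), np.float64(353.9)), (np.float64(378.7), np.float64(350.3))]
  13.5 [(np.float64(373.6), np.float64(365.2)), (np.float64(374.0), np.float64(361.7)), (np.float64(374.5), np.float64(358.2)), (np.float64(375.0), np.float64(354.5))]
shut192 obs (371.8, 342.25)
  0 [(np.float64(379.8), np.float64(341.5)), (np.float64(380.4), np.float64(337.7)), (np.float64(380.9), np.float64(333.7)), (np.float64(381.5), np.float64(329.7))]
  13.5 [(np.float64(376.1), np.float64(345.9)), (np.float64(376.6), np.float64(342.0)), (np.float64(377.1), np.float64(338.1)), (np.float64(377.6), np.float64(334.1))]
shut192 -
[... 945 characters left out ...]
(395.8), np.float64(323.2)), (np.float64(396.5), np.float64(319.2)), (np.float64(397.2), np.float64(315.2)), (np.float64(397.9), np.float64(311.1))]
scene blue [(np.int32(7), array([375.3, 356. ]), array([533.5, 369.2, 101. ]))]
scene green [(np.int32(7), array([366. , 361.3]), array([558.6, 371.5, 101. ])), (np.int32(29), array([360.9, 377.7]), array([588.4, 401.6, 101. ]))]
scene yellow [(np.int32(9), array([367.7, 354.1]), array([546.3, 357.4, 101. ]))]
top blue []
top green [(np.int32(7), array([191. , 201.7]), array([560.2, 373.7, 101. ]))]
top yellow [(np.int32(9), array([196.4, 205.9]), array([548.5, 358.8, 101. ])), (np.int32(18), array([204.8, 209. ]), array([539.6, 336.1, 101. ]))]
```

Compared with the reported TCP, the tips appear about 30 mm higher in the image. That agrees with the fingers closing over the cap without touching it. I'll go lower in steps and close at a reported z of about 42. That is safe either way, because the palm then stays above the cap.

carry_out:
  commands:
    - [0,0,0,0,0,30,1]
    - [0,0,0,0,0,70,1]
    - [0,0,0,0,0,100,1]
    - [0,0,0,0,0,120,1]
    - [0,0,0,-1,0.5,128,1]
    - [0,0,0,-1,0.5,136,1]
    - [0,0,0,-1,0.5,142,1]
    - [0,0,0,-1,0.5,147,1]
    - [0,0,0,-1,0.5,150,1]
    - [0,0,0,-1,0.5,150,1]
    - [0,0,0,-1,0.5,150,1]
  force: 12

```text
time_s: 10.25
ee_pos: [547.7, 372.0, 42.4]
ee_rot: [180.0, -0.0, 114.1]
force: [-0.3, -0.3, 0.3]
gripper_width: 91.0
gripper_force: 0.0
```

carry_out:
  commands:
    - [0,0,0,0,0,0,-1]
    - [0,0,0,0,0,0,-1]
    - [0,0,0,0,0,0,-1]
    - [0,0,0,0,0,0,-1]
    - [0,0,0,0,0,0,-1]
    - [0,0,0,0,0,0,-1]
    - [0,0,0,0,0,0,-1]
    - [0,0,0,0,0,0,-1]
    - [0,0,0,0,0,0,-1]
    - [0,0,0,0,0,0,-1]
  force: 12

```text
time_s: 11.25
ee_pos: [547.4, 371.8, 42.0]
ee_rot: [-180.0, 0.0, 114.1]
force: [0.2, -0.2, -0.4]
gripper_width: 37.7
gripper_force: 12.0
```

The width is 37.7 mm at a reported z of 42, so the cap is gripped. The bottle's underside is therefore at reported z minus 36. Next I firm the grip and lift.

carry_out:
  commands:
    - [0,0,0,0,0,0,-1]
    - [0,0,0,0,0,0,-1]
    - [0,0,0,0,0,0,-1]
    - [0,0,0,0,0,-10,-1]
    - [0,0,0,0,0,-30,-1]
    - [0,0,0,0,0,-55,-1]
    - [0,0,0,0,0,-80,-1]
    - [0,0,0,0,0,-105,-1]
    - [0,0,0,0,0,-130,-1]
    - [0,0,0,0,0,-155,-1]
    - [0,0,0,0,0,-168,-1]
    - [0,0,0,0,0,-168,-1]
    - [0,0,0,0,0,-168,-1]
  force: 40

```text
time_s: 12.55
ee_pos: [547.0, 371.5, 209.2]
ee_rot: [-179.9, 0.0, 114.1]
force: [0.2, 0.4, -1.6]
gripper_width: 37.3
gripper_force: 40.0
```

Run:
```python
from h import *
row([540,22,210],41)
row([531.7,-326.4,210],-32)
```

```text
row [-0.1  0.1 73.1] [-316.3 -148.9   -0.5] from [547.  371.5 209.2] [-179.9    0.   114.1]
row [-0.000e+00  1.000e-01  1.461e+02] [-6.311e+02 -2.985e+02 -2.000e-01] from [547.  371.5 209.2] [-179.9    0.   114.1]
```

carry_out:
  commands:
    - [0,0,3,-13,-6,0,-1]
    - [0,0,9,-38,-18,0,-1]
    - [0,0,16,-70,-33,0,-1]
    - [0,0,24,-105,-50,0,-1]
    - [0,0,32,-140,-66,0,-1]
    - [0,0,40,-175,-83,0,-1]
    - [0,0,48,-210,-99,0,-1]
    - [0,0,56,-245,-116,0,-1]
    - [0,0,64,-280,-132,0,-1]
    - [0,0,72,-315,-149,0,-1]
    - [0,0,80,-350,-165,0,-1]
    - [0,0,88,-385,-182,0,-1]
    - [0,0,96,-420,-198,0,-1]
    - [0,0,104,-455,-215,0,-1]
    - [0,0,112,-490,-232,0,-1]
    - [0,0,120,-525,-248,0,-1]
    - [0,0,128,-560,-265,0,-1]
    - [0,0,136,-595,-281,0,-1]
    - [0,0,142,-620,-293,0,-1]
    - [0,0,146,-631,-298.5,0,-1]

```text
time_s: 14.55
ee_pos: [530.8, -328.4, 207.5]
ee_rot: [179.9, 0.2, -32.3]
force: [-0.1, 1.0, -1.2]
gripper_width: 37.4
gripper_force: 40.0
```

carry_out:
  commands:
    - [0,0,0,0,0,0,-1]
    - [0,0,0,0,0,15,-1]
    - [0,0,0,0,0,40,-1]
    - [0,0,0,0,0,65,-1]
    - [0,0,0,0,0,90,-1]
    - [0,0,0,0,0,106,-1]
    - [0,0,0,0,0,112,-1]
    - [0,0,0,0,0,112,-1]
    - [0,0,0,0,0,112,-1]

```text
time_s: 15.45
ee_pos: [532.7, -325.8, 98.7]
ee_rot: [-180.0, -0.1, -31.9]
force: [0.3, 0.4, -0.3]
gripper_width: 37.5
gripper_force: 40.0
```

Run:
```python
from h import *
row([531.7,-326.4,98],-32)
s=grab_frame("scene");t=grab_frame("top")
a=np.hstack([cv2.resize(s[90:210,220:340],(400,400)),cv2.resize(t[190:280,420:510],(400,400))])
cv2.imwrite("pics/r1.png",a[:,:,::-1])
for z in (62,157): print(proj("scene",[531.7,-326.4,z]),proj("top",[531.7,-326.4,z]))
```

```text
row [-0.  -0.1  0.1] [-0.5  1.   0.7] from [ 532.7 -325.8   98.7] [-1.80e+02 -1.00e-01 -3.19e+01]
[258.72703317 180.58303658] [448.48229769 210.12544068]
[255.95307213 156.04327042] [456.8637916  204.10719528]
```

View pics/r1.png

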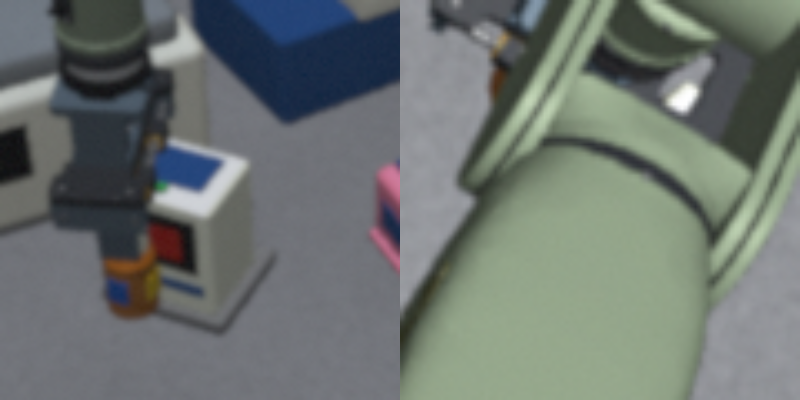

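The picture shows the upright bottle at (133,290) in the crop, in front of the window. Its blue patch points away from the window and yellow is to the side, so green faces it. I hold this, then turn to yellow and to blue.

carry_out:
  commands:
    - [0,0,0,0,0,0,-1]
    - [0,0,0,0,0,0,-1]
    - [0,0,0,0,0,0,-1]
    - [0,0,0,0,0,0,-1]
    - [0,0,0,0,0,0,-1]
    - [0,0,0,0,0,0,-1]
    - [0,0,0,0,0,0,-1]
    - [0,0,0,0,0,0,-1]
    - [0,0,0,0,0,0,-1]
    - [0,0,0,0,0,0,-1]
    - [0,0,0,0,0,0,-1]
    - [0,0,-4,0,0,0,-1]
    - [0,0,-11,0,0,0,-1]
    - [0,0,-19,0,0,0,-1]
    - [0,0,-27,0,0,0,-1]
    - [0,0,-35,0,0,0,-1]
    - [0,0,-43,0,0,0,-1]
    - [0,0,-51,0,0,0,-1]
    - [0,0,-57,0,0,0,-1]
    - [0,0,-60,0,0,0,-1]

```text
time_s: 17.55
ee_pos: [532.1, -326.0, 98.1]
ee_rot: [180.0, 0.0, 28.2]
force: [-0.0, 0.1, -1.0]
gripper_width: 37.4
gripper_force: 40.0
```

carry_out:
  commands:
    - [0,0,-5,0,0,0,-1]
    - [0,0,-12,0,0,0,-1]
    - [0,0,-20,0,0,0,-1]
    - [0,0,-26,0,0,0,-1]
    - [0,0,-30,0,0,0,-1]
    - [0,0,-30,0,0,0,-1]
    - [0,0,-30,0,0,0,-1]
    - [0,0,-30,0,0,0,-1]
    - [0,0,-30,0,0,0,-1]
    - [0,0,-30,0,0,0,-1]
    - [0,0,-30,0,0,0,-1]
    - [0,0,-30,0,0,0,-1]
    - [0,0,-30,0,0,0,-1]
    - [0,0,-30,0,0,0,-1]
    - [0,0,-30,0,0,0,-1]
    - [0,0,-30,0,0,0,-1]
    - [0,0,-30,0,0,0,-1]
    - [0,0,-30,0,0,0,-1]

```text
time_s: 19.35
ee_pos: [532.1, -326.0, 98.0]
ee_rot: [180.0, 0.0, 58.1]
force: [0.7, 0.6, -2.2]
gripper_width: 37.3
gripper_force: 40.0
```

carry_out:
  commands:
    - [0,0,-4,0,0,0,-1]
    - [0,0,-11,0,0,0,-1]
    - [0,0,-19,0,0,0,-1]
    - [0,0,-27,0,0,0,-1]
    - [0,0,-35,0,0,0,-1]
    - [0,0,-43,0,0,0,-1]
    - [0,0,-51,0,0,0,-1]
    - [0,0,-59,0,0,0,-1]
    - [0,0,-67,0,0,0,-1]
    - [0,0,-75,0,0,0,-1]
    - [0,0,-83,0,0,0,-1]
    - [0,0,-88,0,0,0,-1]
    - [0,0,-90,0,0,0,-1]
    - [0,0,-90,0,0,0,-1]
    - [0,0,-90,0,0,0,-1]
    - [0,0,-90,0,0,0,-1]

```text
time_s: 20.95
ee_pos: [532.1, -326.0, 98.0]
ee_rot: [-180.0, -0.0, 148.0]
force: [0.5, -0.1, -0.8]
gripper_width: 37.2
gripper_force: 40.0
```

carry_out:
  commands:
    - [0,0,0,0,0,0,-1]
    - [0,0,0,0,0,0,-1]
    - [0,0,0,0,0,0,-1]
    - [0,0,0,0,0,0,-1]
    - [0,0,0,0,0,0,-1]
    - [0,0,0,0,0,0,-1]
    - [0,0,0,0,0,0,-1]
    - [0,0,0,0,0,0,-1]
    - [0,0,0,0,0,0,-1]
    - [0,0,0,0,0,0,-1]

```text
time_s: 21.95
ee_pos: [532.1, -326.0, 98.1]
ee_rot: [-180.0, 0.0, 148.1]
force: [-0.6, -0.1, -1.3]
gripper_width: 37.3
gripper_force: 40.0
```

Run:
```python
from h import *
s=grab_frame("scene"); cv2.imwrite("pics/r2.png",s[:,:,::-1])
print("green",blobs("scene",s,(45,60,30),(88,255,255),(245,160,275,195),95),"yellow",blobs("scene",s,(20,80,90),(35,255,255),(245,160,275,195),95),"blue",blobs("scene",s,(95,80,40),(130,255,255),(245,160,275,195),95))
print(proj("scene",[531.7+25*.777,-326.4+25*.629,95]))
row([531.7,-326.4,210],148); row([588,-12,210],148)
```

```text
green [(np.int32(34), array([253.64705882, 176.91176471]), array([ 550.3, -312.9,   95. ]))] yellow [] blue [(np.int32(14), array([270.85714286, 174.5       ]), array([ 500.9, -300.1,   95. ]))]
[253.68561534 177.45328721]
row [-0.   0.   0.1] [   0.2   -0.5 -112. ] from [ 532.1 -326.1   98. ] [-180.     0.   148.1]
row [-0.   0.   0.1] [ 118.7  296.1 -112. ] from [ 532.1 -326.1   98. ] [-180.     0.   148.1]
```

The green patch is seen at (253.6,176.9), against (253.7,177.5) predicted for facing directly away. So blue faces the window squarely and the calibration is consistent. I lift away and refine the cup centre from its silhouette midlines in both views.

carry_out:
  commands:
    - [0,0,0,0,0,-15,-1]
    - [0,0,0,0,0,-40,-1]
    - [0,0,0,0,0,-65,-1]
    - [0,0,0,0,0,-90,-1]
    - [0,0,0,0,0,-107,-1]
    - [0,0,0,0,0,-112,-1]
    - [0,0,0,0,0,-112,-1]
    - [0,0,0,0,0,-112,-1]

```text
time_s: 22.8
ee_pos: [531.5, -325.7, 208.8]
ee_rot: [-180.0, -0.1, 148.1]
force: [0.8, -1.0, -2.1]
gripper_width: 37.1
gripper_force: 40.0
```

Run:
```python
from h import *
A=[];b=[]
for n,bx in (("top",(312,166,358,210)),("scene",(262,225,305,262))):
    f=cv2.imread(f"pics/{n}0.png")[:,:,::-1];x0,y0,x1,y1=bx
    hsv=cv2.resize(cv2.cvtColor(f[y0:y1,x0:x1].copy(),cv2.COLOR_RGB2HSV)[:,:,2],None,fx=8,fy=8,interpolation=cv2.INTER_LINEAR)
    for th in (60,70):
        k,l,st,ce=cv2.connectedComponentsWithStats((hsv<th).astype('u1'));i=1+st[1:,4].argmax()
        v,u=np.nonzero(l==i); uv=np.c_[x0+(u+.5)/8-.5,y0+(v+.5)/8-.5]
        cc=cv2.convexHull(uv.astype('f4'))[:,0]
        q=np.array([plane(n,p,139)[:2] for p in cc])
        o=camera_model(n)['origin'][:2];d=np.array([588,-12])-o;d/=np.linalg.norm(d);e=np.array([-d[1],d[0]])
        w=q@e;r=q@d;print(n,th,'perp',w.min().round(1),w.max().round(1),'width',(np.ptp(w)).round(1),'along',r.min().round(1),r.max().round(1))
        if th==60:A.append(e);b.append((w.min()+w.max())/2)
print(np.linalg.solve(np.array(A),b))
row([588,-12,210],148)
```

```text
top 60 perp 9.9 72.4 width 62.5 along 552.2 618.4
top 70 perp 9.2 72.9 width 63.7 along 551.8 619.1
scene 60 perp 522.7 586.3 width 63.6 along -239.3 -162.8
scene 70 perp 522.0 587.2 width 65.2 along -240.3 -161.7
[587.11821858 -13.73208707]
row [-0.  -0.1  0.1] [118.  296.   -0.9] from [ 531.5 -325.7  208.8] [-1.800e+02 -1.000e-01  1.481e+02]
```

carry_out:
  commands:
    - [0,0,0,6,15,0,-1]
    - [0,0,0,16,40,0,-1]
    - [0,0,0,28,70,0,-1]
    - [0,0,0,41,102,0,-1]
    - [0,0,0,54,134,0,-1]
    - [0,0,0,67,166,0,-1]
    - [0,0,0,80,198,0,-1]
    - [0,0,0,93,230,0,-1]
    - [0,0,0,104,258,0,-1]
    - [0,0,0,113,280,0,-1]
    - [0,0,0,118,291,0,-1]
    - [0,0,0,119,294.3,0,-1]
    - [0,0,0,119,294.3,0,-1]
    - [0,0,0,119,294.3,0,-1]
    - [0,0,0,119,294.3,0,-1]
    - [0,0,0,119,294.3,8,-1]
    - [0,0,0,119,294.3,15,-1]
    - [0,0,0,119,294.3,20,-1]
    - [0,0,0,119,294.3,20,-1]
    - [0,0,0,119,294.3,20,-1]

```text
time_s: 24.8
ee_pos: [586.8, -13.4, 189.8]
ee_rot: [-180.0, -0.0, 148.1]
force: [0.0, 0.2, -1.1]
gripper_width: 37.3
gripper_force: 40.0
```

Run:
```python
from h import *
f=[];z=[];
s=grab_frame("scene");t=grab_frame("top")
for i in range(8): grab_frame("top");q=state();f.append(q['force']);z.append(q['ee_pos'])
print(np.mean(f,0),np.mean(z,0))
a=np.hstack([cv2.resize(s[190:290,240:340],(400,400),interpolation=cv2.INTER_CUBIC),cv2.resize(t[140:230,290:380],(400,400),interpolation=cv2.INTER_CUBIC)])
cv2.imwrite("pics/c1.png",a[:,:,::-1])
p=np.mean(z,0);print((proj("scene",[p[0],p[1],p[2]-36])-[240,190])*4)
```

```text
[-0.1324435   0.05828948 -1.51548922] [586.98450145 -13.30636013 190.26086498]
[170.2269521  179.09928022]
```

View pics/c1.png

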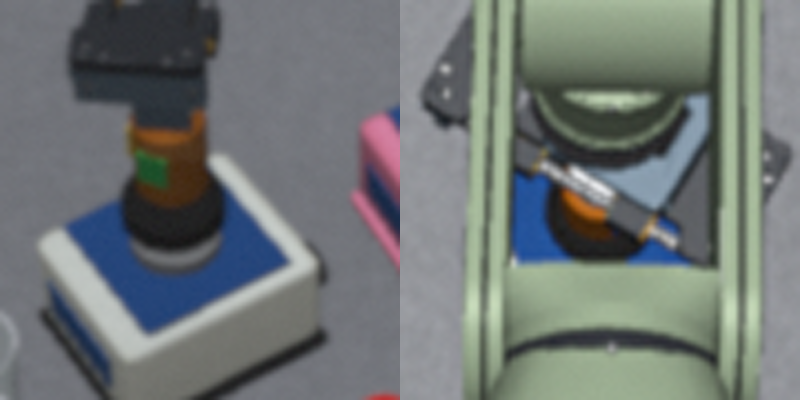

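The bottle stands upright over the cup, with the bottle axis at u≈169.5 and the cup centre at u≈173 in the crop. That is about 1.5 mm off, so I nudge it 1 mm and lower it gently.

carry_out:
  commands:
    - [0,0,0,1,-0.3,4,-1]
    - [0,0,0,1,-0.3,9,-1]
    - [0,0,0,1,-0.3,14,-1]
    - [0,0,0,1,-0.3,17,-1]
    - [0,0,0,1,-0.3,19,-1]
    - [0,0,0,1,-0.3,20,-1]
    - [0,0,0,1,-0.3,20,-1]
    - [0,0,0,1,-0.3,20,-1]
    - [0,0,0,1,-0.3,20,-1]

```text
time_s: 26.2
ee_pos: [586.0, -13.1, 170.2]
ee_rot: [180.0, 0.0, 148.1]
force: [1.0, 0.8, -0.7]
gripper_width: 37.2
gripper_force: 40.0
```

```bash
cat > m.py <<'E'
from h import *
f=[];z=[]
for i in range(8): grab_frame("top");q=state();f.append(q['force']);z.append(q['ee_pos'])
print(np.mean(f,0).round(2),np.mean(z,0).round(2),q['torque'].round(2),q['time_s'],q['gripper_width'])
E
python3 m.py
```

```text
[ 0.09 -0.14 -1.36] [585.88 -13.07 170.14] [ 0.08 -0.14  0.08] 26.6 36.960470162015646
```

carry_out:
  commands:
    - [0,0,0,0,0,0.5,-1]
    - [0,0,0,0,0,1,-1]
    - [0,0,0,0,0,1.5,-1]
    - [0,0,0,0,0,2,-1]
    - [0,0,0,0,0,2.5,-1]
    - [0,0,0,0,0,3,-1]
    - [0,0,0,0,0,3.5,-1]
    - [0,0,0,0,0,4,-1]
    - [0,0,0,0,0,4,-1]
    - [0,0,0,0,0,4,-1]

```text
time_s: 27.6
ee_pos: [585.9, -13.1, 166.3]
ee_rot: [180.0, 0.0, 148.1]
force: [-0.5, -0.4, 4.0]
gripper_width: 37.1
gripper_force: 40.0
```

```bash
python3 m.py
```

```text
[-0.96 -0.45  3.13] [585.92 -13.11 166.14] [-0.03 -0.01 -0.04] 28.0 37.48706845499086
```

Contact is where I expected, at about 4.6 N and roughly 2 mm down. I push 4 mm more.

carry_out:
  commands:
    - [0,0,0,0,0,0.5,-1]
    - [0,0,0,0,0,1,-1]
    - [0,0,0,0,0,1.5,-1]
    - [0,0,0,0,0,2,-1]
    - [0,0,0,0,0,2.5,-1]
    - [0,0,0,0,0,3,-1]
    - [0,0,0,0,0,3.5,-1]
    - [0,0,0,0,0,4,-1]
    - [0,0,0,0,0,4,-1]
    - [0,0,0,0,0,4,-1]
    - [0,0,0,0,0,4,-1]
    - [0,0,0,0,0,4,-1]

```text
time_s: 29.2
ee_pos: [586.0, -13.1, 162.5]
ee_rot: [180.0, 0.0, 148.1]
force: [-1.7, -1.1, 5.1]
gripper_width: 37.3
gripper_force: 40.0
```

```bash
python3 m.py; python3 m.py
```

```text
[-1.57 -0.6   6.02] [585.95 -13.12 162.5 ] [-0.13  0.18 -0.03] 29.6 37.29125745781637
[-1.54 -0.49  6.13] [585.96 -13.12 162.5 ] [-0.07  0.14  0.03] 30.0 37.15902281964858
```

```bash
python3 -c "
from workcell import workorder
print(workorder.job_done())"
```

```text
the job is handed in; nothing more can be done
None
```

I showed the green, yellow and blue codes in that order and handed the job in at about 30 s with the bottle gripped in the mixer cup, pressed about 5.7 mm (about 7.6 N), but no verdict came back; the first grasp closed above the cap because the fingertips sit about 30 mm higher than reported, so I gripped lower on the second try.

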